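# Get the pump ready and open the safety-capped jug

### The job

Make the pump ready and open the cleaner jug for it: slip the wide ribbed collar over the upright pump stem, fully home on the pump head, and then the smaller rubber seal on top of it, also fully home. Then press the jug's safety cap down, twist it counter-clockwise until it is free, lift it off and finish while still holding it in the gripper, upright, about 10 cm above the neck. Leave the other things on the table where they are.

Things in the scene. Friction and masses are not known exactly. Their poses are not given: they have to be found in the camera images.
- jug: white cleaner jug, 100 x 82 mm, clamped in a low steel cradle 120 x 100 mm; cannot move. Origin: centre of the cradle's underside, on the table; z up through the neck's middle. Shoulder under the cap at z = 115 mm; neck 28 mm across, its ledges out to 41 mm, ends at z = 135 mm; a spring plug 16 mm across stands up to z = 145 mm under the closed cap, 149 mm without it.
- cap: dark metal safety cap, loose, locked on the jug. Ribbed round skirt 55 mm across, 26 mm high, closed on top; on it an upright grip bar 48 mm long (cap's x), 16 mm thick (cap's y), 23 mm high. Origin: centre of the skirt's lower rim, z up; bar's top at z = 49 mm. Locked: origin 123 mm above the jug's, x along the jug's x within 4 degrees. Same after a half turn. About 200 g.
- jug_neck (a point): point on the jug's axis where the cap's origin is when locked. The cap is sprung up against teeth (5 N at first, 10 N fully down). Pressed 5 mm or more (it bottoms at 8 mm, then turn while holding it down), it turns counter-clockwise seen from above and is free from 65 to 120 degrees (78 is good), then lifts straight off. Clockwise it is blocked.
- pump: white pump head standing upside down in a steel stand 84 mm across, with a short spout pointing along its x near the bottom; it cannot move. Origin: centre of the stand's underside, on the table, z up. The seat of the head, 58 mm across, is at z = 26 mm; the round stem 16 mm across with a tapered tip rises in its centre to z = 74 mm.
- pump_seat (a point): point on the pump's axis at the level of its seat, where the collar rests when home
- collar: white ribbed screw collar, a ring 56 mm across (57 over ribs), 20 mm high, through hole 22 mm, lying flat on the table. Origin: centre of its underside, z up. About 45 g.
- collar_top (a point): centre of the collar's upper face, where the seal rests when home
- seal: dark rubber seal, a plain ring 44 mm across, 14 mm high, through hole 22 mm, lying flat on the table. Origin: centre of its underside, z up. 25 g.
- garlic: garlic bulb about 60 mm across, 58 mm high, between jug and pump: leave it alone. Origin: its underside
- tomato_tin: small food tin 57 mm across, 72 mm high, at the left: leave it alone. Origin: its underside
- kitchen_timer: round kitchen timer 64 mm across, 54 mm high, at the back left: leave it alone. Origin: its underside
- espresso_cup: espresso cup 62 mm across, 51 mm high, handle to 87 mm, at the right: leave it alone. Origin: its underside
- honey_jar: jar with screw lid 60 mm across, 85 mm high, at the right: leave it alone. Origin: its underside
- teaspoon: steel teaspoon 130 mm long, 11 mm high, lying roughly along x in the middle: leave it alone. Origin: its underside
Not all that is in view belongs to the job. What is shaped like the cap but red is not meant.

How it is judged:
By the outcome, as a careful person would: the job done as asked, in the order asked, and still so for the second after the job is handed in, while the arm keeps its last pose, push and grip.
It also fails if it takes over 67 s, if anything falls off the work surface, if the arm or the gripper's body presses on something with over 40 N, if the wrist force passes 120 N, or if a joint passes its speed limit or range.

### The arm

A 6-joint arm with a two-finger parallel gripper is mounted at the origin on the work surface; the furniture and walls round the work are solid. World frame = base frame: x ahead of the robot, y to its left, z up, the work surface at z = 0. Lengths are in m, angles in rad, forces in N, time in s.
With the tool pointing down it reaches from about 0.25 to 0.725 m from the base axis. Payload 4 kg.
Tool frame: the origin (TCP) lies midway between the tips of the shut fingers; the grasp point (between the pads) lies 19 mm behind it; z points along the fingers, y is the line along which they close (so a half turn about z gives the same grasp; the last joint's range is limited). The gripper opens to 85 mm and grips with 20 to 120 N. Pads are 22 mm wide; open, the fingers measure 114 mm over their backs; the gripper's body (76 mm by 85 mm) begins 54 mm behind the grasp point. The pads swing forward as they close: fully open they stand 13 mm farther back than shut.
Start: joints at [-1.31, 0.241, 0.005, 1.335, 0, 1.571], TCP at [0.129, -0.483, 0.231] pointing down, gripper open.
Joint ranges: [-2.72, 2.72], [-1.05, 1.87], [-1.09, 1.28], [-1.99, 2.15], [-1.42, 1.44], [-3.14, 3.14]. Speed limits (rad/s): [2.79, 2.79, 3.14, 3.14, 3.14, 3.14].

### API

Orientations are given as a unit quaternion [x, y, z, w].
In Python, from workcell import bot gives the robot as it stands.
- The arm moves only by the tool play_rows, never from a script. Its argument "moves" is a list of rows, each a list of 3 entries, a list of its own where there are three numbers: the opening, from -1 (shut) to 1 (fully open), then the shift along the tool's x, y, z in cm, then the turn, a rotation vector about the tool's x, y, z in rad. A call has 1 to 12 rows; each row shifts and turns the commanded pose from where the row before left it, along the tool's axes as they then stand; what a row does not reach is not made up. A row lasts 1/12 s, in which the tool goes at most 41.7 mm and 7.16 degrees, less where a joint would pass 70% of its speed; a pose out of reach is approached as far as the arm can. A call is refused whole if a number of a shift passes 4.17 or a number of a turn 0.125, either way. A call with a gripper value outside its range is refused whole. The fingers move at their own pace and stop on an object; the grip force is fixed at half the most. Time passes only in rows, so rows that do not move let the fingers close. It gives the time, the measured TCP pose, the force and the opening at its end, in the units of the state.
- bot.get_obs(): the state, without advancing time (a new reading comes with each control period).
- bot.camera(name): name is "scene" or "top" or "wrist"; returns (picture, depth): 384x512x3 uint8, red, green, blue; 384x512 float32, m along the optical axis (not along the pixel's ray), 0 where there is no reading.
- bot.camera_info(name): a dict with "K" (3x3 intrinsics, pixels), "k1" (the pictures are not rectified: a ray, as slopes to the right and down, at radius r is drawn at 1 + k1 r^2 times it, then the intrinsics apply), "world_from_camera" (4x4, takes a point from camera to world coordinates); the wrist camera has in their place "T_tool_cam" (4x4, takes a point from camera to tool coordinates, whose origin is the TCP and whose axes are the flange's). Camera axes: x right, y up, looking along -z (the intrinsics and any distortion apply to the point x, -y, -z); pixel columns grow to the right and rows downward; lengths in m; the calibration is good to about 2 mm. A picture is of the moment at which its call begins: read the wrist's pose just before it. camera_info takes no time and is no camera call.
- bot.job_done(): hands the job in, once; it reports no verdict.
The state is a dict: "clock": time; "joint_pos": joint angles; "joint_vel": joint speeds; "tau": joint torques, N m; "eef_pos": TCP position; "tool_rot": TCP orientation; "ft_force": force on the tool from outside, world axes, zero at the start; "ft_torque": the same for the moment, N m; "grip_width": finger opening in m.
Only numpy, scipy, OpenCV 4.12 (cv2) and the standard library are available. Lean on these libraries where they do the work, as an engineer would, in place of code of your own. Each camera call takes 0.05 s, during which the arm holds its last target. There are 200 camera calls.

## Working session

There is one attempt and no reset: what is moved stays moved. The work goes in short steps, Python scripts to look and compute and a tool call to move; the robot and the scene stay as the last step left them, time stands still between calls to the robot, and variables do not carry over. Pictures are saved under pics/ and viewed, on a budget of 10 in all, crops included, one or two more only if the job needs it, and the job is handed in when it is done.

Besides the shell and the picture viewer there is one more tool, called after "Call:" in YAML: its name, and indented under it one key for each argument. play_rows: Moves the arm, as the interface text tells. Its arguments: {"type":"object","properties":{"moves":{"type":"array"}},"required":["moves"]}

```bash
ls; mkdir -p pics
cat > h.py <<'E'
import numpy as np, cv2
from workcell import bot
from scipy.spatial.transform import Rotation as R
def T_of(name, obs=None):
    ci=bot.camera_info(name)
    if name!="wrist": return ci, np.array(ci["world_from_camera"])
    T=np.eye(4); T[:3,:3]=R.from_quat(obs["tool_rot"]).as_matrix(); T[:3,3]=obs["eef_pos"]
    return ci, T@np.array(ci["T_tool_cam"])
def rays(ci,T,px):
    K=np.array(ci["K"]); k=ci["k1"]
    px=np.atleast_2d(px).astype(float)
    n=cv2.undistortPoints(px[:,None,:],K,np.array([k,0,0,0.]))[:,0]
    d=np.c_[n[:,0],-n[:,1],-np.ones(len(n))]
    return T[:3,3], d@T[:3,:3].T
def onplane(ci,T,px,z):
    o,d=rays(ci,T,px); return o+d*((z-o[2])/d[:,2])[:,None]
def cloud(ci,T,dep):
    h,w=dep.shape; v,u=np.mgrid[:h,:w]
    o,d=rays(ci,T,np.c_[u.ravel(),v.ravel()])
    return (o+d*dep.ravel()[:,None]).reshape(h,w,3)
def grab(name):
    obs=bot.get_obs(); im,dep=bot.camera(name); ci,T=T_of(name,obs)
    return im,dep,ci,T
E
python3 - <<'E'
from h import *
for n in ("scene","top"):
    im,dep,ci,T=grab(n)
    cv2.imwrite(f"pics/{n}.png",im[:,:,::-1]); np.savez(f"{n}.npz",im=im,dep=dep,T=T)
    print(n,T.round(3).tolist(),np.array(ci["K"]).tolist(),ci["k1"])
print(bot.get_obs()); print(bot.camera_info("wrist"))
E
```

```text
pics
scene [[-0.695, 0.339, -0.635, -0.552], [-0.719, -0.325, 0.614, 0.983], [0.002, 0.883, 0.469, 0.85], [0.0, 0.0, 0.0, 1.0]] [[480.5420259014162, 0.0, 255.3885306816073], [0.0, 480.5420259014162, 184.44250921664425], [0.0, 0.0, 1.0]] -0.14523424536734247
top [[0.025, 0.992, -0.127, 0.318], [-1.0, 0.024, -0.01, -0.03], [-0.007, 0.128, 0.992, 1.239], [0.0, 0.0, 0.0, 1.0]] [[362.22055050342993, 0.0, 262.6442488398386], [0.0, 362.22055050342993, 191.057247984277], [0.0, 0.0, 1.0]] 0.035753186000705095
{'clock': 0.1, 'joint_pos': array([-1.30999288e+00,  2.41371074e-01,  3.86067202e-03,  1.33521758e+00,
       -1.94318569e-05,  1.57078374e+00]), 'joint_vel': array([8.52741406e-04, 4.38093241e-05, 2.60532290e-03, 9.28838282e-04,
       3.78137150e-04, 7.01990103e-04]), 'tau': array([-2.13922663e-04, -3.73138297e+01,  2.53009254e+01,  1.08855619e-02,
       -2.97351357e-05, -7.64960703e-06]), 'eef_pos': array([ 0.12877517, -0.48254007,  0.23048595]), 'tool_rot': array([ 9.91508455e-01,  1.30038654e-01, -1.35216073e-04, -9.56362718e-04]), 'ft_force': array([ 0.11436476, -0.27442314,  0.221921  ]), 'ft_torque': array([-0.01537128,  0.01334208,  0.01069742]), 'grip_width': 0.0854636191424286}
{'K': array([[287.7747681 ,   0.        , 251.33864094],
       [  0.        , 287.7747681 , 192.14478343],
       [  0.        ,   0.        ,   1.        ]]), 'k1': -0.0713125016150584, 'T_tool_cam': array([[ 3.95213621e-04,  9.57565030e-01,  2.88217030e-01,
         7.33312899e-02],
       [ 9.99999885e-01, -2.99852027e-04, -3.75015174e-04,
         5.38279490e-04],
       [-2.72678955e-04,  2.88217145e-01, -9.57565039e-01,
        -1.42628043e-01],
       [ 0.00000000e+00,  0.00000000e+00,  0.00000000e+00,
         1.00000000e+00]])}
```

View pics/top.png

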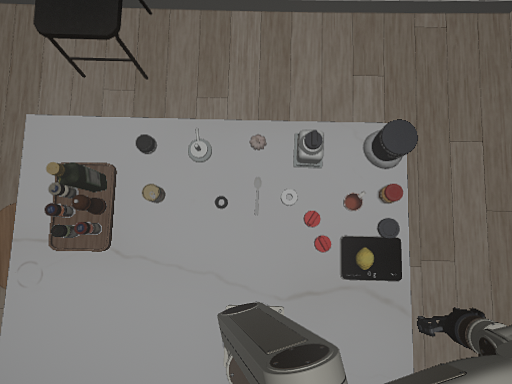

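View pics/scene.png

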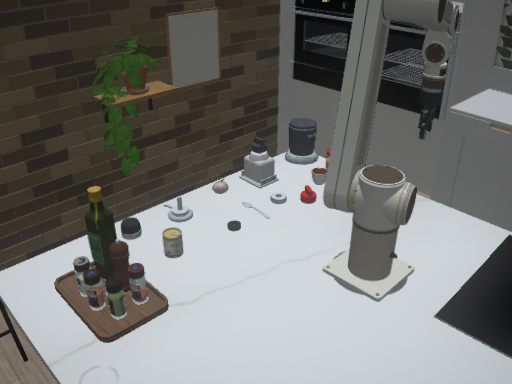

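The top view shows the jug with its dark cap at about (310,145), the pump at (199,150), the collar (white ring) at (289,197) and the seal (dark ring) at (221,202). The red look-alikes are at (312,218) and (322,243), the garlic at (258,142), the tin at (152,193), the timer at (145,144) and the spoon at (257,197). The disc at (388,228) is dark but larger and has no hole. The scene view agrees.

Next I'll measure these and make one enlarged crop to confirm them.

Run:
```python
from h import *
d=np.load("top.npz"); im,dep,T=d["im"],d["dep"],d["T"]; ci=bot.camera_info("top")
P=cloud(ci,T,dep)
print("table z",np.median(P[220:235,180:280,2]))
hsv=cv2.cvtColor(im,cv2.COLOR_RGB2HSV)
def obj(name,u,v,r,zlo,zhi):
    w=(slice(v-r,v+r),slice(u-r,u+r)); p=P[w].reshape(-1,3); m=(p[:,2]>zlo)&(p[:,2]<zhi); q=p[m]
    (c,s,a)=cv2.minAreaRect((q[:,:2]*1000).astype(np.float32))
    print(name,m.sum(),"med",np.median(q,0).round(4),"mid",((q.min(0)+q.max(0))/2).round(4),"rect",np.round(c,1),np.round(s,1),round(a,1), "z95",np.percentile(q[:,2],95).round(4))
obj("collar",289,197,14,.012,.03)
obj("seal",221,202,12,.007,.03)
obj("pumpstem",199,148,16,.05,.09)
obj("pumpseat",199,148,18,.02,.035)
obj("capbar",312,140,20,.155,.19)
obj("capskirt",312,140,20,.135,.19)
obj("jug",308,148,25,.08,.118)
obj("garlic",258,142,14,.02,.07)
obj("spoon",257,197,24,.004,.02)
cv2.imwrite("pics/crop.png",cv2.resize(im[110:260,130:410,::-1],None,fx=2.8,fy=2.8,interpolation=cv2.INTER_CUBIC))
```

```text
table z -0.00021823783633356797
collar 190 med [ 0.4569 -0.1074  0.0193] mid [ 0.4573 -0.1079  0.0189] rect [ 457.8 -106.8] [55.1 53.3] 46.6 z95 0.0234
seal 99 med [0.4346 0.1228 0.0138] mid [0.4349 0.1178 0.0133] rect [431.5 122.1] [46.2 42.2] 31.0 z95 0.0171
pumpstem 26 med [0.6149 0.2038 0.0689] mid [0.6168 0.2053 0.0631] rect [615.9 205.5] [14.5 14.9] 21.0 z95 0.0738
pumpseat 229 med [0.6146 0.2057 0.0259] mid [0.6341 0.204  0.026 ] rect [628.9 212.4] [92.1 56.4] 30.0 z95 0.0297
capbar 95 med [ 0.6209 -0.1702  0.1712] mid [ 0.6225 -0.1702  0.1665] rect [ 622.5 -169.9] [47.8 14.7] 1.1 z95 0.1757
capskirt 275 med [ 0.6206 -0.1675  0.1508] mid [ 0.6216 -0.1715  0.1566] rect [ 621.1 -171. ] [55.3 53.2] 84.7 z95 0.1739
jug 461 med [ 0.5996 -0.159   0.095 ] mid [ 0.6236 -0.1712  0.0992] rect [ 623.1 -170.9] [ 81.8 102.5] 85.8 z95 0.1144
garlic 194 med [0.6383 0.0046 0.0378] mid [0.6411 0.0053 0.0413] rect [641.7   4.7] [55.6 50.2] 63.9 z95 0.0479
spoon 191 med [0.4618 0.0012 0.0053] mid [0.457  0.0031 0.0096] rect [459.9   2.5] [161.3 159.7] 2.9 z95 0.0113
```

View pics/crop.png

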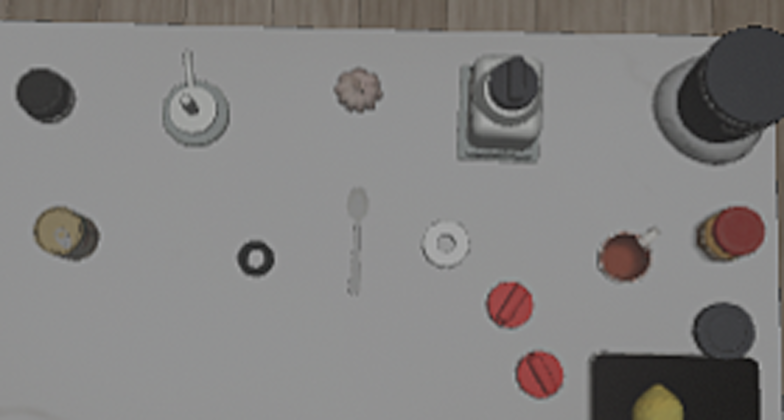

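The crop confirms the choice. The white ring with a hole is the collar, the small black ring the seal, and the dark cap with an upright bar sits on the jug. The two red ones are decoys, and the dark disc at right has no hole. I'm moving now.

Call:
play_rows:
  moves:
    - [1, [0, 0, 0], [0, 0, 0.087]]
    - [1, [0, 0, 0], [0, 0, 0.087]]
    - [1, [0, 0, 0], [0, 0, 0.087]]
    - [1, [2.74, -3.13, 0], [0, 0, 0]]
    - [1, [2.74, -3.13, 0], [0, 0, 0]]
    - [1, [2.74, -3.13, 0], [0, 0, 0]]
    - [1, [2.74, -3.13, 0], [0, 0, 0]]
    - [1, [2.74, -3.13, 0], [0, 0, 0]]
    - [1, [2.74, -3.13, 0], [0, 0, 0]]
    - [1, [2.74, -3.13, 0], [0, 0, 0]]
    - [1, [2.74, -3.13, 0], [0, 0, 0]]
    - [1, [2.74, -3.13, 0], [0, 0, 0]]

```text
clock: 1.1
eef_pos: [0.3762, -0.1995, 0.2312]
tool_rot: [1.0, -0.0, -0.0, 0.0]
ft_force: [0.4, -1.9, -0.0]
grip_width: 0.0852
```

Call:
play_rows:
  moves:
    - [1, [2.74, -3.13, 0], [0, 0, 0]]
    - [1, [2.74, -3.13, 0], [0, 0, 0]]
    - [1, [2.74, -3.13, 2], [0, 0, 0]]
    - [1, [0, 0, 4], [0, 0, 0]]
    - [1, [0, 0, 0], [0, 0, 0]]
    - [1, [0, 0, 0], [0, 0, 0]]

```text
clock: 1.6
eef_pos: [0.4526, -0.1095, 0.171]
tool_rot: [1.0, 0.001, -0.004, -0.001]
ft_force: [0.1, -0.7, -0.5]
grip_width: 0.0853
```

```bash
cat >> h.py <<'E'
def ring(name,x,y,zlo,zhi,r=.05,g=None):
    "fit circle to top-face points of an upright round thing near (x,y)"
    im,dep,ci,T=g or grab(name); P=cloud(ci,T,dep)
    m=(dep>0)&(np.hypot(P[...,0]-x,P[...,1]-y)<r)&(P[...,2]>zlo)&(P[...,2]<zhi)
    q=P[m]; c,rad=cv2.minEnclosingCircle((q[:,:2]*1000).astype(np.float32))
    vv,uu=np.nonzero(m)
    # outer silhouette: cast filled contour to the median top height
    z=np.median(q[:,2]); cs,_=cv2.findContours(m.astype(np.uint8),cv2.RETR_EXTERNAL,cv2.CHAIN_APPROX_NONE)
    k=max(cs,key=cv2.contourArea)[:,0]; w=onplane(ci,T,k,z)[:,:2]
    A=np.c_[2*w,np.ones(len(w))]; s=np.linalg.lstsq(A,(w**2).sum(1),rcond=None)[0]
    print(name,len(q),"z",z.round(4),"minenc",np.round(c,1),round(rad,1),"fit",(s[:2]*1000).round(1),round(1000*np.sqrt(s[2]+s[:2]@s[:2]),1),"px",uu.mean().round(),vv.mean().round())
    return im,dep,ci,T
E
python3 - <<'E'
from h import *
g=ring("wrist",.4575,-.107,.012,.03)
cv2.imwrite("pics/w1.png",g[0][:,:,::-1])
print(bot.get_obs()["eef_pos"])
E
```

```text
wrist 1938 z 0.0199 minenc [ 457.  -107.5] 28.9 fit [ 457.8 -107.5] 27.8 px 249.0 172.0
[ 0.45442954 -0.11060972  0.17320744]
```

View pics/w1.png

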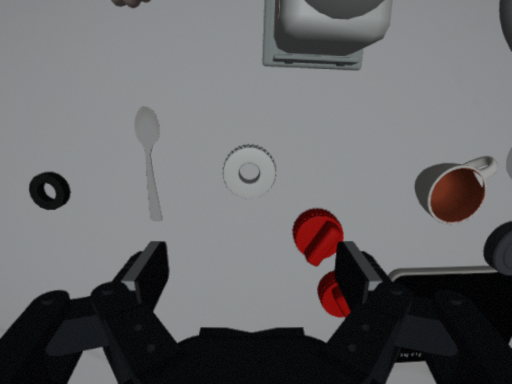

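The collar is at (249,172) in the wrist view, with the seal at (50,190) at left, the red decoys at (318,235) and (335,293), and the jug at the top. The fit puts the collar at (457.6, -107.5) mm with radius 28, which is consistent. I'll descend.

Call:
play_rows:
  moves:
    - [1, [0.3, -0.2, 4], [0, 0, 0]]
    - [1, [0, 0, 4], [0, 0, 0]]
    - [1, [0, 0, 3], [0, 0, 0]]
    - [1, [0, 0, 1], [0, 0, 0]]
    - [1, [0, 0, 0], [0, 0, 0]]
    - [1, [0, 0, 0], [0, 0, 0]]

```text
clock: 2.15
eef_pos: [0.4595, -0.11, 0.055]
tool_rot: [1.0, -0.001, 0.001, 0.0]
ft_force: [0.2, 0.1, -0.1]
grip_width: 0.0853
```

Run:
```python
from h import *
for i in range(3):
    o=bot.get_obs(); print(o["eef_pos"].round(4),R.from_quat(o["tool_rot"]).as_matrix().round(3)[:2].tolist()); bot.camera("wrist")
```

```text
[ 0.4595 -0.11    0.055 ] [[1.0, -0.002, 0.003], [-0.002, -1.0, -0.001]]
[ 0.4603 -0.11    0.0556] [[1.0, -0.002, 0.004], [-0.002, -1.0, -0.001]]
[ 0.4605 -0.1099  0.0558] [[1.0, -0.002, 0.005], [-0.002, -1.0, -0.001]]
```

Call:
play_rows:
  moves:
    - [1, [-0.25, -0.25, 3], [0, 0, 0]]
    - [1, [0, 0, 1.5], [0, 0, 0]]
    - [1, [0, 0, 0.8], [0, 0, 0]]
    - [1, [0, 0, 0], [0, 0, 0]]
    - [1, [0, 0, 0], [0, 0, 0]]
    - [-1, [0, 0, 0], [0, 0, 0]]
    - [-1, [0, 0, 0], [0, 0, 0]]
    - [-1, [0, 0, 0], [0, 0, 0]]
    - [-1, [0, 0, 0], [0, 0, 0]]
    - [-1, [0, 0, 0], [0, 0, 0]]
    - [-1, [0, 0, 0], [0, 0, 0]]
    - [-1, [0, 0, 0], [0, 0, 0]]

```text
clock: 3.3
eef_pos: [0.4568, -0.1064, 0.002]
tool_rot: [1.0, -0.0, 0.001, 0.0]
ft_force: [-1.7, 0.4, 9.7]
grip_width: 0.0538
```

Call:
play_rows:
  moves:
    - [-1, [0, 0, -1], [0, 0, 0]]
    - [-1, [0, 0, -3], [0, 0, 0]]
    - [-1, [0, 0, -4], [0, 0, 0]]
    - [-1, [0, 0, -4], [0, 0, 0]]
    - [-1, [0, 0, 0], [0, 0, 0]]

```text
clock: 3.72
eef_pos: [0.4611, -0.1074, 0.1284]
tool_rot: [1.0, -0.0, 0.007, 0.002]
ft_force: [1.5, -0.4, -0.2]
grip_width: 0.054
```

Run:
```python
from h import *
im,dep,ci,T=grab("wrist"); o=bot.get_obs(); print(o["eef_pos"],o["ft_force"],o["grip_width"])
P=cloud(ci,T,dep); M=np.linalg.inv(T@np.linalg.inv(np.array(ci["T_tool_cam"])))
Q=P@M[:3,:3].T+M[:3,3]
cv2.imwrite("pics/w2.png",im[:,:,::-1]); np.save("w2q.npy",Q)
```

```text
[ 0.45966615 -0.10702691  0.12530485] [ 0.61556358  0.16323967 -0.50338072] 0.05368782311201947
```

View pics/w2.png

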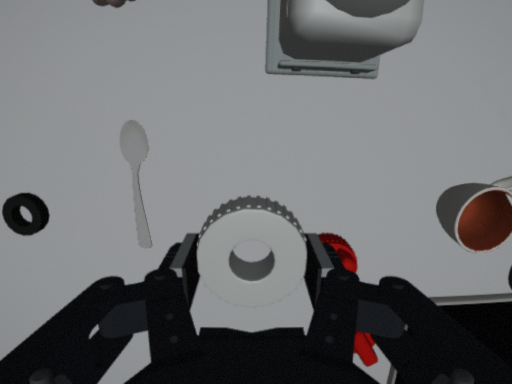

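The collar is held upright and centred between the pads, with its top face at about (252,255). Next I'll get its offset in the tool frame, and carry it toward the pump.

```bash
cat >> h.py <<'E'
def held(r_lo,r_hi,zlo,zhi,Q=None):
    "top face of the held ring, in tool coordinates (mm)"
    m=(np.hypot(Q[...,0],Q[...,1])<r_hi)&(Q[...,2]>zlo)&(Q[...,2]<zhi)
    q=Q[m]; print("held n",m.sum(),"z pct",(np.percentile(q[:,2],[5,25,50,75,95])*1000).round(1))
    z=np.median(q[:,2]); f=m&(abs(Q[...,2]-z)<.003)
    f=cv2.morphologyEx(f.astype(np.uint8),cv2.MORPH_OPEN,np.ones((3,3)))
    p=Q[f>0]*1000
    A=np.c_[p[:,:2],np.ones(len(p))]; print("plane tilt",np.linalg.lstsq(A,p[:,2],rcond=None)[0].round(4))
    print("x",p[:,0].min().round(1),p[:,0].max().round(1),"y",p[:,1].min().round(1),p[:,1].max().round(1))
    cs,_=cv2.findContours(f,cv2.RETR_CCOMP,cv2.CHAIN_APPROX_NONE)
    for k in cs:
        if len(k)>25:
            w=np.array([Q[v,u,:2] for u,v in k[:,0]])*1000
            s=np.linalg.lstsq(np.c_[2*w,np.ones(len(w))],(w**2).sum(1),rcond=None)[0]
            print(len(k),"circle",s[:2].round(1),np.sqrt(s[2]+s[:2]@s[:2]).round(1))
E
python3 - <<'E'
from h import *
held(0,.029,-.035,-.005,np.load("w2q.npy"))
E
```

```text
held n 9242 z pct [-23.8 -18.3 -17.8 -17.2 -10.3]
plane tilt [ 4.2000e-03 -3.0000e-04 -1.7748e+01]
x -27.3 28.5 y -26.5 27.8
337 circle [0.9 0.5] 27.5
128 circle [1.  0.7] 11.3
```

Call:
play_rows:
  moves:
    - [-1, [0, -2, -3], [0, 0, 0]]
    - [-1, [1.8, -3.7, 0], [0, 0, 0]]
    - [-1, [1.8, -3.7, 0], [0, 0, 0]]
    - [-1, [1.8, -3.7, 0], [0, 0, 0]]
    - [-1, [1.8, -3.7, 0], [0, 0, 0]]
    - [-1, [1.8, -3.7, 0], [0, 0, 0]]
    - [-1, [1.8, -3.7, 0], [0, 0, 0]]
    - [-1, [0, 0, 0], [0, 0, 0]]
    - [-1, [0, 0, 0], [0, 0, 0]]
    - [-1, [0, 0, 0], [0, 0, 0]]

```text
clock: 4.6
eef_pos: [0.5614, 0.072, 0.1518]
tool_rot: [0.998, 0.05, -0.003, -0.026]
ft_force: [-0.1, 0.8, -0.6]
grip_width: 0.0537
```

Run:
```python
from h import *
o=bot.get_obs()
for k in ("eef_pos","tool_rot","joint_pos","joint_vel","ft_force","ft_torque","tau"): print(k,o[k].round(3))
im,dep,ci,T=grab("scene"); a=im
im,dep,ci,T=grab("top")
cv2.imwrite("pics/st.png",np.hstack([cv2.resize(a[40:280,150:406],(400,375)),cv2.resize(im[90:290,150:350],(375,375))])[:,:,::-1])
print(bot.get_obs()["eef_pos"],bot.get_obs()["tool_rot"])
```

```text
eef_pos [0.561 0.072 0.152]
tool_rot [ 0.998  0.05  -0.003 -0.026]
joint_pos [0.099 0.417 0.043 1.201 0.053 3.141]
joint_vel [-0.015 -0.018 -0.011  0.001  0.001  0.   ]
ft_force [-0.053  0.793 -0.579]
ft_torque [-0.118 -0.008  0.031]
tau [  0.478 -44.563  24.823  -0.08    0.205  -0.   ]
[0.56142008 0.07151018 0.15243376] [ 0.99841854  0.04963282 -0.00251163 -0.02628117]
```

View pics/st.png

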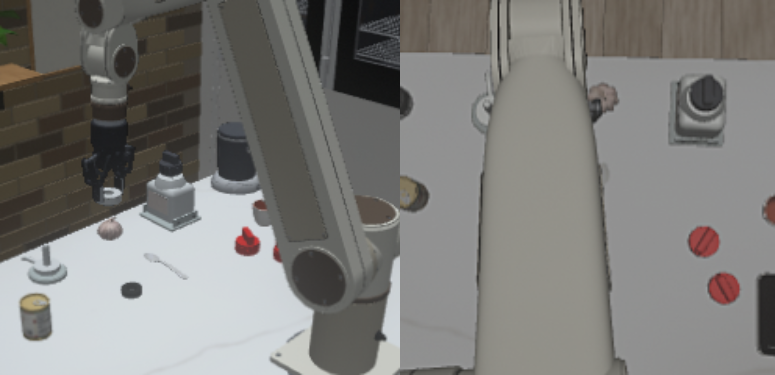

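Joint 6 hit its range end, since yaw = π + q1 − q6. I'll turn the tool counter-clockwise to yaw 90°, which is free everywhere. The collar is still held well.

```bash
cat >> h.py <<'E'
def need(yaw,p=None):
    "rotvec (tool axes) and shift (cm, in target tool axes) to pose with tool down at yaw"
    o=bot.get_obs(); Rc=R.from_quat(o["tool_rot"]).as_matrix(); c,s=np.cos(yaw),np.sin(yaw)
    Rt=np.array([[c,s,0],[s,-c,0],[0,0,-1.]])
    print("rotvec",R.from_matrix(Rc.T@Rt).as_rotvec().round(4),"eef",o["eef_pos"].round(4),"F",o["ft_force"].round(1),"w",o["grip_width"].round(4))
    if p is not None: print("shift cm, target axes",(Rt.T@(np.array(p)-o["eef_pos"])*100).round(2))
E
python3 - <<'E'
from h import *
need(np.pi/2,[.616,.205,.15])
E
```

```text
Traceback (most recent call last):
  File "h.py", line 55, in need
    print("rotvec",R.from_matrix(Rc.T@Rt).as_rotvec().round(4),"eef",o["eef_pos"].round(4),"F",o["ft_force"].round(1),"w",o["grip_width"].round(4))
                                                                                                                          ^^^^^^^^^^^^^^^^^^^^^
AttributeError: 'float' object has no attribute 'round'
```

```bash
sed -i 's/o\["grip_width"\].round(4)/round(o["grip_width"],4)/' h.py
python3 - <<'E'
from h import *
need(np.pi/2,[.616,.205,.15])
E
```

```text
rotvec [-0.0446 -0.0369 -1.4711] eef [0.5614 0.0715 0.1524] F [ 0.5 -1.  -0.5] w 0.0536
shift cm, target axes [13.35  5.46  0.24]
```

Call:
play_rows:
  moves:
    - [-1, [0, 0, 0], [-0.0037, -0.0031, -0.1226]]
    - [-1, [0, 0, 0], [-0.0037, -0.0031, -0.1226]]
    - [-1, [0, 0, 0], [-0.0037, -0.0031, -0.1226]]
    - [-1, [0, 0, 0], [-0.0037, -0.0031, -0.1226]]
    - [-1, [0, 0, 0], [-0.0037, -0.0031, -0.1226]]
    - [-1, [0, 0, 0], [-0.0037, -0.0031, -0.1226]]
    - [-1, [0, 0, 0], [-0.0037, -0.0031, -0.1226]]
    - [-1, [0, 0, 0], [-0.0037, -0.0031, -0.1226]]
    - [-1, [0, 0, 0], [-0.0037, -0.0031, -0.1226]]
    - [-1, [0, 0, 0], [-0.0037, -0.0031, -0.1226]]
    - [-1, [0, 0, 0], [-0.0037, -0.0031, -0.1226]]
    - [-1, [0, 0, 0], [-0.0037, -0.0031, -0.1226]]

```text
clock: 5.7
eef_pos: [0.5618, 0.0713, 0.1531]
tool_rot: [0.705, 0.709, 0.0, 0.0]
ft_force: [-0.5, -0.3, 0.5]
grip_width: 0.0536
```

Run:
```python
from h import *
need(np.pi/2,[.616,.205,.15]); print(bot.get_obs()["joint_pos"].round(2))
```

```text
rotvec [ 0.0013 -0.      0.0056] eef [0.5618 0.0713 0.1531] F [-0.5 -0.3  0.5] w 0.0536
shift cm, target axes [13.37  5.42  0.31]
[ 0.13  0.41  0.04  1.2  -0.    1.69]
```

Call:
play_rows:
  moves:
    - [-1, [3, 1.8, 0], [0, 0, 0]]
    - [-1, [3, 1.8, 0], [0, 0, 0]]
    - [-1, [3.4, 1.8, 0], [0, 0, 0]]
    - [-1, [0, 0, 0], [0, 0, 0.005]]
    - [-1, [0, 0, 0], [0, 0, 0]]
    - [-1, [0, 0, 0], [0, 0, 0]]
    - [-1, [0, 0, 0], [0, 0, 0]]

```text
clock: 6.28
eef_pos: [0.6157, 0.1649, 0.1532]
tool_rot: [0.709, 0.705, 0.0, 0.0]
ft_force: [-0.6, 0.8, -0.6]
grip_width: 0.0536
```

Run:
```python
from h import *
g=grab("wrist")
ring("wrist",.616,.205,.022,.031,.034,g); ring("wrist",.616,.205,.055,.08,.02,g); ring("wrist",.616,.205,.070,.08,.02,g)
need(np.pi/2,[.616,.205,.15])
cv2.imwrite("pics/w3.png",g[0][:,:,::-1])
```

```text
wrist 2692 z 0.026 minenc [617.6 206.1] 32.1 fit [615.3 205.9] 28.9 px 250.0 140.0
wrist 334 z 0.0724 minenc [614.1 205.5] 7.9 fit [614.2 206.7] 7.7 px 249.0 147.0
wrist 236 z 0.0734 minenc [614.1 205.7] 7.3 fit [614.  205.9] 6.4 px 249.0 148.0
rotvec [ 0.0009 -0.     -0.0056] eef [0.6158 0.1648 0.1534] F [-0.4 -0.7 -0.6] w 0.0532
shift cm, target axes [4.02 0.02 0.34]
```

View pics/w3.png

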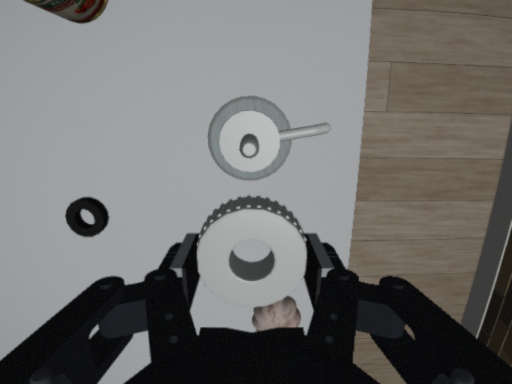

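The stem is at (249,148), the seat ring around it and the spout to the right. The pump axis is at about (614.8, 205.8) mm. I'll line up above it and lower to just above the tip.

Call:
play_rows:
  moves:
    - [-1, [2, -0.16, 0], [0, 0, 0]]
    - [-1, [2, 0, 0], [0, 0, 0]]
    - [-1, [0, 0, 3], [0, 0, 0]]
    - [-1, [0, 0, 3], [0, 0, 0]]
    - [-1, [0, 0, 0.6], [0, 0, 0]]
    - [-1, [0, 0, 0], [0, 0, 0]]
    - [-1, [0, 0, 0], [0, 0, 0]]
    - [-1, [0, 0, 0], [0, 0, 0]]

```text
clock: 7.0
eef_pos: [0.6165, 0.2061, 0.0894]
tool_rot: [0.709, 0.705, 0.002, 0.001]
ft_force: [0.5, 0.3, 0.3]
grip_width: 0.0534
```

Run:
```python
from h import *
for i in range(3): need(np.pi/2,[.6142,.2049,.03]); im,dep,ci,T=grab("wrist")
g=(im,dep,ci,T); P=cloud(ci,T,dep); M=np.linalg.inv(T@np.linalg.inv(np.array(ci["T_tool_cam"]))); Q=P@M[:3,:3].T+M[:3,3]
held(0,.029,-.035,-.005,Q)
```

```text
rotvec [ 0.0047 -0.0015 -0.0049] eef [0.6165 0.2061 0.0894] F [0.5 0.3 0.3] w 0.0534
shift cm, target axes [-0.12 -0.23  5.94]
rotvec [ 0.0052 -0.0017 -0.0047] eef [0.6166 0.2063 0.0897] F [0.6 0.3 0.1] w 0.0537
shift cm, target axes [-0.14 -0.24  5.97]
rotvec [ 0.0052 -0.0017 -0.0046] eef [0.6166 0.2064 0.0895] F [ 1.2 -0.4 -0. ] w 0.0536
shift cm, target axes [-0.15 -0.24  5.95]
held n 9443 z pct [-24.1 -18.2 -17.7 -17.1  -9.7]
plane tilt [ 5.20000e-03  8.00000e-04 -1.77234e+01]
x -28.1 28.7 y -27.2 27.2
364 circle [ 0.3 -0. ] 27.5
122 circle [0.2 0.1] 11.2
```

Call:
play_rows:
  moves:
    - [-1, [-0.09, -0.18, 0], [0, 0, 0]]
    - [-1, [0, 0, 0], [0, 0, 0]]
    - [-1, [0, 0, 1.2], [0, 0, 0]]
    - [-1, [0, 0, 1.2], [0, 0, 0]]
    - [-1, [0, 0, 1.2], [0, 0, 0]]
    - [-1, [0, 0, 0], [0, 0, 0]]

```text
clock: 7.65
eef_pos: [0.6113, 0.2048, 0.0482]
tool_rot: [0.708, 0.706, -0.002, -0.001]
ft_force: [-1.3, -0.6, -0.5]
grip_width: 0.0533
```

Call:
play_rows:
  moves:
    - [-1, [0, 0, 1], [0, 0, 0]]
    - [-1, [0, 0, 0.8], [0, 0, 0]]
    - [-1, [0, 0, 0.3], [0, 0, 0]]
    - [-1, [0, 0, 0], [0, 0, 0]]
    - [-1, [0, 0, 0], [0, 0, 0]]

```text
clock: 8.07
eef_pos: [0.6133, 0.2055, 0.03]
tool_rot: [0.708, 0.706, 0.0, 0.0]
ft_force: [-0.6, 0.5, -0.3]
grip_width: 0.0537
```

Call:
play_rows:
  moves:
    - [-1, [0, 0, 0.15], [0, 0, 0]]
    - [-1, [0, 0, 0], [0, 0, 0]]
    - [1, [0, 0, 0], [0, 0, 0]]
    - [1, [0, 0, 0], [0, 0, 0]]
    - [1, [0, 0, 0], [0, 0, 0]]
    - [1, [0, 0, 0], [0, 0, 0]]
    - [1, [0, 0, 0], [0, 0, 0]]
    - [1, [0, 0, -3], [0, 0, 0]]
    - [1, [0, 0, -4], [0, 0, 0]]
    - [1, [-2, 0, -4], [0, 0, 0]]
    - [1, [-3, 0, 0], [0, 0, 0]]
    - [1, [0, 0, 0], [0, 0, 0]]

```text
clock: 9.07
eef_pos: [0.6154, 0.1533, 0.1401]
tool_rot: [0.71, 0.704, 0.003, 0.003]
ft_force: [0.1, -0.1, -0.9]
grip_width: 0.0852
```

Run:
```python
from h import *
g=grab("wrist")
ring("wrist",.6148,.2058,.038,.055,.034,g); ring("wrist",.6148,.2058,.068,.08,.02,g); ring("wrist",.433,.122,.008,.02,.035,g)
need(np.pi/2,[.433,.122,.06])
cv2.imwrite("pics/w4.png",g[0][:,:,::-1])
```

```text
wrist 3279 z 0.046 minenc [613.6 205.2] 29.1 fit [613.7 205.5] 27.8 px 248.0 131.0
wrist 357 z 0.073 minenc [614.  205.7] 7.9 fit [614.  206.1] 7.3 px 248.0 135.0
wrist 1104 z 0.0136 minenc [434.5 124.2] 22.6 fit [436.2 124.6] 22.1 px 75.0 213.0
rotvec [ 0.0048 -0.0008 -0.0071] eef [0.6141 0.1548 0.138 ] F [-0.7 -0.6 -0.4] w 0.0851
shift cm, target axes [ -3.28 -18.11   7.8 ]
```

The collar is home: its top face is at 46.0 mm and centred on the stem. Now the seal.

Call:
play_rows:
  moves:
    - [1, [-0.62, -3.58, 0.6], [0, 0, 0]]
    - [1, [-0.62, -3.58, 0.6], [0, 0, 0]]
    - [1, [-0.62, -3.58, 0.6], [0, 0, 0]]
    - [1, [-0.62, -3.58, 0.6], [0, 0, 0]]
    - [1, [-0.62, -3.58, 0.6], [0, 0, -0.005]]
    - [1, [0, 0, 0], [0, 0, 0]]
    - [1, [0, 0, 0], [0, 0, 0]]
    - [1, [0, 0, 0], [0, 0, 0]]

```text
clock: 9.78
eef_pos: [0.4343, 0.1271, 0.1058]
tool_rot: [0.706, 0.708, 0.001, 0.001]
ft_force: [0.6, -0.1, 0.2]
grip_width: 0.0854
```

Run:
```python
from h import *
g=ring("wrist",.435,.124,.008,.02,.035)
need(np.pi/2,[.435,.124,.06]); need(np.pi/2)
cv2.imwrite("pics/w5.png",g[0][:,:,::-1])
```

```text
wrist 1504 z 0.0139 minenc [434.4 123.5] 22.1 fit [434.4 124.2] 21.4 px 251.0 197.0
rotvec [ 0.0036 -0.0012  0.0016] eef [0.4354 0.1273 0.1062] F [ 0.9 -0.3 -0.1] w 0.0849
shift cm, target axes [-0.33 -0.04  4.62]
rotvec [ 0.0036 -0.0012  0.0016] eef [0.4354 0.1273 0.1062] F [ 0.9 -0.3 -0.1] w 0.0849
```

Call:
play_rows:
  moves:
    - [1, [-0.3, -0.1, 3], [0, 0, 0]]
    - [1, [0, 0, 3], [0, 0, 0]]
    - [1, [0, 0, 2], [0, 0, 0]]
    - [1, [0, 0, 1], [0, 0, 0]]
    - [1, [0, 0, 0], [0, 0, 0]]
    - [1, [0, 0, 0], [0, 0, 0]]
    - [1, [0, 0, 0], [0, 0, 0]]

```text
clock: 10.42
eef_pos: [0.4349, 0.1241, 0.0164]
tool_rot: [0.707, 0.707, 0.002, 0.001]
ft_force: [-0.5, 0.4, 0.7]
grip_width: 0.0854
```

Run:
```python
from h import *
need(np.pi/2,[.4344,.124,.0035])
```

```text
rotvec [ 0.0036 -0.0011  0.0011] eef [0.4349 0.1241 0.0164] F [-0.5  0.4  0.7] w 0.0854
shift cm, target axes [-0.01 -0.05  1.29]
```

Call:
play_rows:
  moves:
    - [1, [0, -0.05, 0.8], [0, 0, 0]]
    - [1, [0, 0, 0.45], [0, 0, 0]]
    - [1, [0, 0, 0], [0, 0, 0]]
    - [-1, [0, 0, 0], [0, 0, 0]]
    - [-1, [0, 0, 0], [0, 0, 0]]
    - [-1, [0, 0, 0], [0, 0, 0]]
    - [-1, [0, 0, 0], [0, 0, 0]]
    - [-1, [0, 0, 0], [0, 0, 0]]
    - [-1, [0, 0, 0], [0, 0, 0]]
    - [-1, [0, 0, 0], [0, 0, 0]]
    - [-1, [0, 0, 0], [0, 0, 0]]
    - [-1, [0, 0, 0], [0, 0, 0]]

```text
clock: 11.42
eef_pos: [0.4329, 0.1236, 0.004]
tool_rot: [0.707, 0.708, 0.001, 0.001]
ft_force: [-1.4, -0.7, 6.8]
grip_width: 0.0407
```

Call:
play_rows:
  moves:
    - [-1, [0, 0, -1], [0, 0, 0]]
    - [-1, [0, 0, -3], [0, 0, 0]]
    - [-1, [0, 0, -4], [0, 0, 0]]
    - [-1, [0, 0, -4], [0, 0, 0]]
    - [-1, [0, 0, -2], [0, 0, 0]]
    - [-1, [1.03, 3.6, 0], [0, 0, 0]]
    - [-1, [1.03, 3.6, 0], [0, 0, 0]]
    - [-1, [1.03, 3.6, 0], [0, 0, 0]]
    - [-1, [1.03, 3.6, 0], [0, 0, 0]]
    - [-1, [0, 3.6, 0], [0, 0, 0]]
    - [-1, [0, 0, 0], [0, 0, 0]]
    - [-1, [0, 0, 0], [0, 0, 0]]

```text
clock: 12.42
eef_pos: [0.6131, 0.1647, 0.1414]
tool_rot: [0.707, 0.707, -0.0, -0.0]
ft_force: [-0.3, -0.3, -0.5]
grip_width: 0.0407
```

```bash
cat >> h.py <<'E'
def toolcloud(g):
    im,dep,ci,T=g; M=np.linalg.inv(T@np.linalg.inv(np.array(ci["T_tool_cam"])))
    return cloud(ci,T,dep)@M[:3,:3].T+M[:3,3]
E
python3 - <<'E'
from h import *
bot.camera("wrist"); bot.camera("wrist")
g=grab("wrist")
held(0,.0225,-.03,-.003,toolcloud(g))
ring("wrist",.6148,.2058,.038,.055,.034,g); ring("wrist",.6148,.2058,.068,.08,.02,g)
need(np.pi/2,[.614,.2055,.1])
cv2.imwrite("pics/w6.png",g[0][:,:,::-1])
E
```

```text
held n 4577 z pct [-21.7 -10.3  -9.7  -9.2  -5.6]
plane tilt [-5.0000e-04  3.0000e-03 -9.6689e+00]
x -21.4 21.9 y -20.5 20.8
234 circle [0.5 0.1] 21.2
114 circle [0.5 0.2] 11.0
wrist 3074 z 0.046 minenc [613.7 205.2] 29.0 fit [613.8 205.6] 27.7 px 254.0 144.0
wrist 324 z 0.0729 minenc [614.2 205.5] 7.9 fit [614.1 206. ] 7.2 px 255.0 150.0
rotvec [-0.     -0.0001  0.0012] eef [0.611  0.1647 0.1434] F [-0.3  0.2 -0. ] w 0.0408
shift cm, target axes [4.08 0.3  4.34]
```

View pics/w6.png

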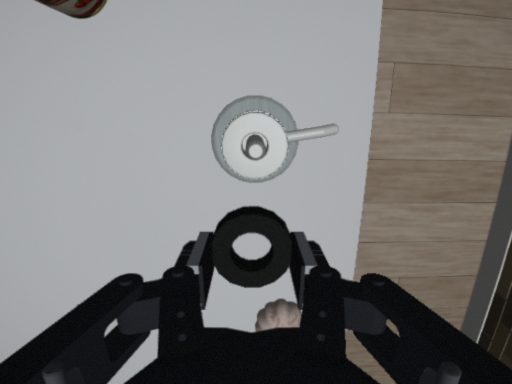

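The collar sits home around the stem (254,147), and the seal is held level at (253,247) with its underside 4.3 mm below the TCP. I'll line it up.

Call:
play_rows:
  moves:
    - [-1, [2, 0.2, 0], [0, 0, 0]]
    - [-1, [2.06, 0, 0], [0, 0, 0]]
    - [-1, [0, 0, 2.4], [0, 0, 0]]
    - [-1, [0, 0, 2], [0, 0, 0]]
    - [-1, [0, 0, 0.8], [0, 0, 0]]
    - [-1, [0, 0, 0], [0, 0, 0]]
    - [-1, [0, 0, 0], [0, 0, 0]]
    - [-1, [0, 0, 0], [0, 0, 0]]
    - [-1, [0, 0, 0], [0, 0, 0]]

```text
clock: 13.32
eef_pos: [0.6153, 0.2056, 0.0934]
tool_rot: [0.707, 0.707, 0.002, 0.001]
ft_force: [0.5, -0.7, -0.4]
grip_width: 0.0407
```

Run:
```python
from h import *
need(np.pi/2,[.6142,.2053,.051]); bot.camera("wrist"); need(np.pi/2,[.6142,.2053,.051]); g=grab("wrist"); need(np.pi/2,[.6142,.2053,.051])
held(0,.0225,-.03,-.003,toolcloud(g))
```

```text
rotvec [ 0.0043 -0.0014  0.0007] eef [0.6153 0.2056 0.0934] F [ 0.5 -0.7 -0.4] w 0.0407
shift cm, target axes [-0.03 -0.11  4.24]
rotvec [ 0.0041 -0.0013  0.0008] eef [0.6153 0.2056 0.0932] F [-0.2  0.7 -0.8] w 0.0408
shift cm, target axes [-0.03 -0.11  4.22]
rotvec [ 0.0037 -0.0012  0.0008] eef [0.6152 0.2056 0.0929] F [-0.1 -0.2  0.4] w 0.041
shift cm, target axes [-0.03 -0.1   4.19]
held n 4559 z pct [-21.2 -10.3  -9.7  -9.1  -5.5]
plane tilt [ 2.4000e-03  1.8000e-03 -9.6753e+00]
x -21.4 21.8 y -20.5 20.8
241 circle [0.4 0.1] 21.2
117 circle [0.5 0.1] 11.1
```

Call:
play_rows:
  moves:
    - [-1, [-0.03, -0.1, 0], [0, 0, 0]]
    - [-1, [0, 0, 1], [0, 0, 0]]
    - [-1, [0, 0, 1], [0, 0, 0]]
    - [-1, [0, 0, 1], [0, 0, 0]]
    - [-1, [0, 0, 0.6], [0, 0, 0]]
    - [-1, [0, 0, 0.3], [0, 0, 0]]
    - [-1, [0, 0, 0], [0, 0, 0]]
    - [-1, [0, 0, 0], [0, 0, 0]]
    - [-1, [0, 0, 0], [0, 0, 0]]

```text
clock: 14.17
eef_pos: [0.6137, 0.2053, 0.0525]
tool_rot: [0.707, 0.708, 0.001, 0.0]
ft_force: [-0.2, 1.0, 0.4]
grip_width: 0.0407
```

Call:
play_rows:
  moves:
    - [-1, [0, 0, 0.2], [0, 0, 0]]
    - [-1, [0, 0, 0], [0, 0, 0]]
    - [1, [0, 0, 0], [0, 0, 0]]
    - [1, [0, 0, 0], [0, 0, 0]]
    - [1, [0, 0, 0], [0, 0, 0]]
    - [1, [0, 0, 0], [0, 0, 0]]
    - [1, [0, 0, 0], [0, 0, 0]]
    - [1, [0, 0, 0], [0, 0, 0]]
    - [1, [0, 0, -3], [0, 0, 0]]
    - [1, [0, 0, -4], [0, 0, 0]]
    - [1, [-2, 0, -3], [0, 0, 0]]
    - [1, [-3, 0, 0], [0, 0, 0]]

```text
clock: 15.17
eef_pos: [0.6176, 0.1584, 0.1586]
tool_rot: [0.705, 0.709, 0.007, 0.004]
ft_force: [1.9, -0.2, 1.1]
grip_width: 0.0858
```

Call:
play_rows:
  moves:
    - [1, [0, 0, -2], [0, 0, 0]]
    - [1, [0, 0, -2], [0, 0, 0]]
    - [1, [0, 0, 0], [0, 0, 0]]
    - [1, [0, 0, 0], [0, 0, 0]]

```text
clock: 15.5
eef_pos: [0.6143, 0.1552, 0.1919]
tool_rot: [0.707, 0.707, 0.002, 0.001]
ft_force: [-0.5, 0.1, -0.6]
grip_width: 0.0854
```

Run:
```python
from h import *
g=grab("wrist")
ring("wrist",.6148,.2058,.055,.066,.027,g); ring("wrist",.6148,.2058,.042,.050,.034,g); ring("wrist",.6148,.2058,.068,.08,.02,g)
im=g[0]; cv2.imwrite("pics/w7.png",cv2.resize(im[60:260,150:350,::-1],None,fx=2.5,fy=2.5))
need(0,[.622,-.1705,.24]); print(bot.get_obs()["joint_pos"].round(2))
```

```text
wrist 1281 z 0.0599 minenc [613.5 205.2] 21.9 fit [613.5 205.3] 21.3 px 250.0 131.0
wrist 913 z 0.0458 minenc [613.8 205.4] 29.0 fit [613.8 205.5] 27.7 px 251.0 127.0
wrist 226 z 0.073 minenc [614.1 205.6] 7.8 fit [614.1 205.8] 7.2 px 250.0 132.0
rotvec [ 1.200e-03 -2.000e-03  1.572e+00] eef [0.6134 0.1553 0.1904] F [-0.1 -0.1 -0.2] w 0.0855
shift cm, target axes [ 0.86 32.58 -4.96]
[0.25 0.52 0.32 1.36 0.   1.82]
```

View pics/w7.png

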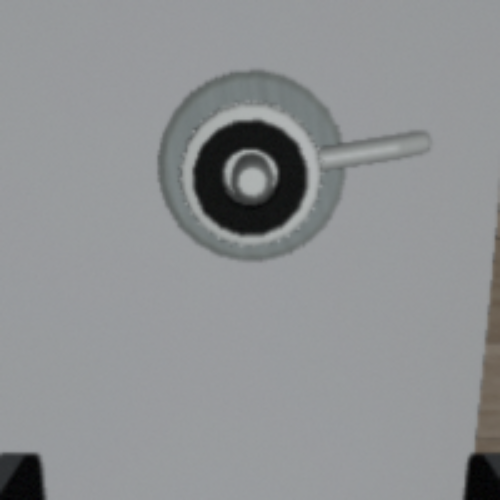

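Seal and collar are both home: seal top at 60 mm, collar top at 46 mm, both concentric with the stem in the crop at (250,177). Now the jug.

Call:
play_rows:
  moves:
    - [1, [-3, 0, -2.6], [0, 0, 0]]
    - [1, [-3, 0, -2.4], [0, 0, 0]]
    - [1, [-3.9, 0.1, 0], [0, 0, 0]]
    - [1, [-3.9, 0.1, 0], [0, 0, 0]]
    - [1, [-3.9, 0.1, 0], [0, 0, 0]]
    - [1, [-3.9, 0.1, 0], [0, 0, 0]]
    - [1, [-3.9, 0.1, 0], [0, 0, 0]]
    - [1, [-3.9, 0.1, 0], [0, 0, 0]]
    - [1, [-3.2, 0.1, 0], [0, 0, 0]]
    - [1, [0, 0, 0], [0, 0, 0.121]]
    - [1, [0, 0, 0], [0, 0, 0.121]]
    - [1, [0, 0, 0], [0, 0, 0.121]]

```text
clock: 16.55
eef_pos: [0.6198, -0.1715, 0.2378]
tool_rot: [0.825, 0.565, -0.001, -0.001]
ft_force: [1.1, 0.7, 0.1]
grip_width: 0.0854
```

Call:
play_rows:
  moves:
    - [1, [0, 0, 0], [0, 0, 0.121]]
    - [1, [0, 0, 0], [0, 0, 0.121]]
    - [1, [0, 0, 0], [0, 0, 0.121]]
    - [1, [0, 0, 0], [0, 0, 0.121]]
    - [1, [0, 0, 0], [0, 0, 0.121]]
    - [1, [0, 0, 0], [0, 0, 0.121]]
    - [1, [0, 0, 0], [0, 0, 0.121]]
    - [1, [0, 0, 0], [0, 0, 0.121]]
    - [1, [0, 0, 0], [0, 0, 0.121]]
    - [1, [0, 0, 0], [0, 0, 0.121]]
    - [1, [0, 0, 0], [0, 0, 0]]
    - [1, [0, 0, 0], [0, 0, 0]]

```text
clock: 17.55
eef_pos: [0.6201, -0.1704, 0.2386]
tool_rot: [1.0, 0.001, -0.001, -0.001]
ft_force: [-0.3, -0.8, -0.3]
grip_width: 0.0856
```

Run:
```python
from h import *
g=grab("wrist"); im,dep,ci,T=g
P=cloud(ci,T,dep); near=np.hypot(P[...,0]-.622,P[...,1]+.1705)<.04
for lo,hi in ((.165,.18),(.143,.153),(.11,.12)):
    q=P[near&(dep>0)&(P[...,2]>lo)&(P[...,2]<hi)]
    if len(q)<20: print(lo,len(q)); continue
    c,s,a=cv2.minAreaRect((q[:,:2]*1000).astype(np.float32)); print(lo,len(q),"rect",np.round(c,1),np.round(s,1),round(a,1),"z",np.median(q[:,2]).round(4))
ring("wrist",.622,-.1705,.143,.18,.04,g)
need(0,[.622,-.1705,.152]); print(bot.get_obs()["joint_pos"].round(2))
cv2.imwrite("pics/w8.png",im[:,:,::-1])
```

```text
0.165 1188 rect [ 623.3 -172.3] [15.8 47. ] 89.7 z 0.1717
0.143 1975 rect [ 624.1 -172.2] [52.2 55.5] 1.4 z 0.149
0.11 599 rect [ 636.3 -171.9] [37.8 64.3] 1.8 z 0.1141
wrist 3221 z 0.1496 minenc [ 622.6 -172.1] 28.0 fit [ 622.1 -172.2] 27.5 px 253.0 193.0
rotvec [-0.001   0.0007  0.0022] eef [ 0.6202 -0.1704  0.2389] F [-1.2  0.6  0.3] w 0.0853
shift cm, target axes [0.18 0.01 8.69]
[-0.27  0.54  0.46  1.5   0.    2.87]
```

View pics/w8.png

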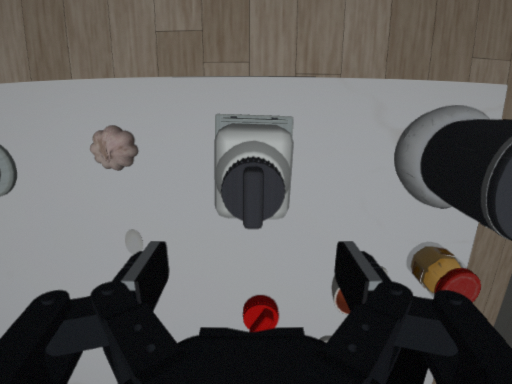

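The cap is at (253,190), bar centre (623,-172.2) mm, bar along x within 0.5°. I'll descend and grip the bar.

Call:
play_rows:
  moves:
    - [1, [0.25, 0.18, 3], [0, 0, 0]]
    - [1, [0, 0, 3], [0, 0, 0]]
    - [1, [0, 0, 1.7], [0, 0, 0]]
    - [1, [0, 0, 0.5], [0, 0, 0]]
    - [1, [0, 0, 0], [0, 0, 0]]
    - [1, [0, 0, 0], [0, 0, 0]]
    - [1, [0, 0, 0], [0, 0, 0]]
    - [1, [0, 0, 0], [0, 0, 0]]

```text
clock: 18.27
eef_pos: [0.6244, -0.1729, 0.1604]
tool_rot: [1.0, -0.0, 0.002, 0.0]
ft_force: [-0.6, 0.7, -0.6]
grip_width: 0.0852
```

Run:
```python
from h import *
need(0,[.6228,-.1722,.152])
```

```text
rotvec [ 0.0006 -0.005  -0.0006] eef [ 0.6244 -0.1729  0.1604] F [-0.6  0.7 -0.6] w 0.0852
shift cm, target axes [-0.16 -0.07  0.84]
```

Call:
play_rows:
  moves:
    - [1, [-0.15, -0.06, 0.6], [0, 0, 0]]
    - [1, [0, 0, 0], [0, 0, 0]]
    - [-1, [0, 0, 0], [0, 0, 0]]
    - [-1, [0, 0, 0], [0, 0, 0]]
    - [-1, [0, 0, 0], [0, 0, 0]]
    - [-1, [0, 0, 0], [0, 0, 0]]
    - [-1, [0, 0, 0], [0, 0, 0]]
    - [-1, [0, 0, 0], [0, 0, 0]]
    - [-1, [0, 0, 0], [0, 0, 0]]
    - [-1, [0, 0, 0], [0, 0, 0]]
    - [-1, [0, 0, 0], [0, 0, 0]]
    - [-1, [0, 0, 0], [0, 0, 0]]

```text
clock: 19.27
eef_pos: [0.6218, -0.172, 0.1525]
tool_rot: [1.0, -0.001, 0.001, -0.0]
ft_force: [-0.3, 0.6, 1.3]
grip_width: 0.0148
```

Call:
play_rows:
  moves:
    - [-1, [0, 0, 0], [0, 0, 0]]
    - [-1, [0, 0, 0], [0, 0, 0]]
    - [-1, [0, 0, 0], [0, 0, 0]]

```text
clock: 19.52
eef_pos: [0.6217, -0.1719, 0.1524]
tool_rot: [1.0, -0.001, 0.001, -0.0]
ft_force: [-0.2, -0.1, 2.1]
grip_width: 0.0144
```

Call:
play_rows:
  moves:
    - [-1, [0, 0, 0.25], [0, 0, 0]]
    - [-1, [0, 0, 0.25], [0, 0, 0]]
    - [-1, [0, 0, 0.2], [0, 0, 0]]
    - [-1, [0, 0, 0], [0, 0, 0]]
    - [-1, [0, 0, 0], [0, 0, 0]]

```text
clock: 19.93
eef_pos: [0.6218, -0.172, 0.1457]
tool_rot: [1.0, -0.001, 0.001, -0.0]
ft_force: [-2.7, 0.2, 6.0]
grip_width: 0.0145
```

Call:
play_rows:
  moves:
    - [-1, [0, 0, 0.15], [0, 0, 0]]
    - [-1, [0, 0, 0], [0, 0, 0]]
    - [-1, [0, 0, 0], [0, 0, 0]]

```text
clock: 20.18
eef_pos: [0.6218, -0.1719, 0.1448]
tool_rot: [1.0, -0.0, 0.001, -0.0]
ft_force: [-2.5, 1.7, 6.9]
grip_width: 0.0149
```

Call:
play_rows:
  moves:
    - [-1, [0, 0, 0.1], [0, 0, 0]]
    - [-1, [0, 0, 0], [0, 0, -0.06]]
    - [-1, [0, 0, 0], [0, 0, -0.06]]
    - [-1, [0, 0, 0], [0, 0, -0.06]]
    - [-1, [0, 0, 0], [0, 0, -0.06]]
    - [-1, [0, 0, 0], [0, 0, 0]]

```text
clock: 20.68
eef_pos: [0.6224, -0.1726, 0.1447]
tool_rot: [0.993, 0.12, 0.002, 0.001]
ft_force: [-2.6, 1.1, 9.8]
grip_width: 0.0143
```

Run:
```python
from h import *
need(0,[.6218,-.172,.1524]); print(bot.get_obs()["ft_torque"].round(2))
g=grab("wrist"); P=cloud(g[2],g[3],g[1]); cv2.imwrite("pics/w9.png",g[0][:,:,::-1])
near=(np.hypot(P[...,0]-.622,P[...,1]+.172)<.03)&(g[1]>0)
q=P[near&(P[...,2]>.13)&(P[...,2]<.157)]; print(len(q),np.percentile(q[:,2],[5,25,50,75,95]).round(4))
```

```text
rotvec [ 0.0017 -0.0041  0.2407] eef [ 0.6224 -0.1726  0.1447] F [-2.6  1.1  9.8] w 0.0143
shift cm, target axes [-0.06 -0.06 -0.77]
[-0.04  0.49  0.05]
3128 [0.1335 0.1403 0.141  0.1417 0.1545]
```

Call:
play_rows:
  moves:
    - [-1, [0, 0, 0], [0, 0, -0.08]]
    - [-1, [0, 0, 0], [0, 0, -0.08]]
    - [-1, [0, 0, 0], [0, 0, -0.08]]
    - [-1, [0, 0, 0], [0, 0, -0.08]]
    - [-1, [0, 0, 0], [0, 0, -0.08]]
    - [-1, [0, 0, 0], [0, 0, -0.08]]
    - [-1, [0, 0, 0], [0, 0, -0.08]]
    - [-1, [0, 0, 0], [0, 0, 0]]

```text
clock: 21.4
eef_pos: [0.623, -0.1728, 0.1446]
tool_rot: [0.921, 0.39, 0.002, 0.002]
ft_force: [-2.0, -0.3, 8.5]
grip_width: 0.0143
```

Call:
play_rows:
  moves:
    - [-1, [0, 0, 0], [0, 0, -0.08]]
    - [-1, [0, 0, 0], [0, 0, -0.08]]
    - [-1, [0, 0, 0], [0, 0, -0.08]]
    - [-1, [0, 0, 0], [0, 0, -0.08]]
    - [-1, [0, 0, 0], [0, 0, -0.08]]
    - [-1, [0, 0, 0], [0, 0, -0.08]]
    - [-1, [0, 0, 0], [0, 0, -0.08]]
    - [-1, [0, 0, 0], [0, 0, 0]]
    - [-1, [0, 0, 0], [0, 0, 0]]

```text
clock: 22.15
eef_pos: [0.6234, -0.1726, 0.1447]
tool_rot: [0.778, 0.628, 0.002, 0.002]
ft_force: [0.2, -0.8, 7.9]
grip_width: 0.0145
```

Run:
```python
from h import *
need(0,[.6218,-.172,.1524]); print(bot.get_obs()["ft_torque"].round(2))
g=grab("wrist"); Q=toolcloud(g)
# bar top in the tool frame: is the bar still along tool x?
m=(abs(Q[...,0])<.035)&(abs(Q[...,1])<.0075)&(Q[...,2]>-.04)&(Q[...,2]<-.008)&(g[1]>0)
q=Q[m]*1000; print(m.sum(),np.percentile(q[:,2],[5,50,95]).round(1),q[:,0].min(),q[:,0].max(),np.polyfit(q[:,0],q[:,1],1).round(3))
m=(np.hypot(Q[...,0],Q[...,1])<.03)&(Q[...,2]>-.004)&(Q[...,2]<.02)&(g[1]>0); print("skirt z tool",np.median(Q[m][:,2]).round(4))
```

```text
rotvec [ 0.0053 -0.0045  1.359 ] eef [ 0.6234 -0.1726  0.1447] F [ 0.2 -0.8  7.9] w 0.0145
shift cm, target axes [-0.16 -0.06 -0.77]
[-0.   -0.06  0.05]
2884 [-22.2 -19.  -14.7] -23.162191769029597 24.834404481794706 [ 0.007 -0.337]
skirt z tool 0.0039
```

The bar is still along the tool's x, the turn is 78° and the cap is pressed 8 mm. I'll lift it straight off.

Call:
play_rows:
  moves:
    - [-1, [0, 0, -0.4], [0, 0, 0]]
    - [-1, [0, 0, -0.6], [0, 0, 0]]
    - [-1, [0, 0, -1], [0, 0, 0]]
    - [-1, [0, 0, 0], [0, 0, 0]]

```text
clock: 22.53
eef_pos: [0.6217, -0.1721, 0.1638]
tool_rot: [0.778, 0.628, 0.001, 0.0]
ft_force: [-0.2, 0.2, -2.8]
grip_width: 0.0148
```

Call:
play_rows:
  moves:
    - [-1, [0, 0, -1.5], [0, 0, 0]]
    - [-1, [0, 0, -2], [0, 0, 0]]
    - [-1, [0, 0, -2], [0, 0, 0]]
    - [-1, [0, 0, -1.5], [0, 0, 0]]
    - [-1, [0, 0, -1.2], [0, 0, 0]]
    - [-1, [0, 0, -0.8], [0, 0, 0]]
    - [-1, [0, 0, 0], [0, 0, 0]]
    - [-1, [0, 0, 0], [0, 0, 0]]
    - [-1, [0, 0, 0], [0, 0, 0]]
    - [-1, [0, 0, 0], [0, 0, 0]]

```text
clock: 23.37
eef_pos: [0.6208, -0.1719, 0.251]
tool_rot: [0.778, 0.628, -0.0, -0.001]
ft_force: [-0.3, 0.0, -3.5]
grip_width: 0.0145
```

Run:
```python
from h import *
need(1.359,[.6228,-.172,.254]); print(bot.get_obs()["ft_torque"].round(2))
g=grab("wrist"); Q=toolcloud(g)
m=(np.hypot(Q[...,0],Q[...,1])<.03)&(Q[...,2]>-.004)&(Q[...,2]<.02)&(g[1]>0); print("skirt z tool",np.median(Q[m][:,2]).round(4))
d=np.load("top.npz")
t=grab("top"); s=grab("scene")
cv2.imwrite("pics/fin.png",np.hstack([cv2.resize(s[0][90:290,100:340],(420,350)),cv2.resize(g[0],(380,350))])[:,:,::-1])
P=cloud(s[2],s[3],s[1]); near=(np.hypot(P[...,0]-.622,P[...,1]+.172)<.035)&(s[1]>0)
print("heights over jug (scene)",np.histogram(P[near][:,2],bins=np.arange(.1,.36,.02)))
need(1.359,[.6228,-.172,.254])
```

```text
rotvec [-0.0019 -0.0008 -0.0001] eef [ 0.6208 -0.1719  0.251 ] F [-0.3  0.  -3.5] w 0.0145
shift cm, target axes [ 0.03  0.2  -0.3 ]
[ 0.08 -0.03 -0.02]
skirt z tool 0.0039
heights over jug (scene) (array([102,  52,  14,   0,   0,   0,  61,  85,  66,  46,  49,  56]), array([0.1 , 0.12, 0.14, 0.16, 0.18, 0.2 , 0.22, 0.24, 0.26, 0.28, 0.3 ,
       0.32, 0.34]))
rotvec [-0.0004 -0.0007 -0.0001] eef [ 0.6212 -0.1719  0.2518] F [-0.  -0.5 -1. ] w 0.0143
shift cm, target axes [ 0.03  0.16 -0.22]
```

View pics/fin.png

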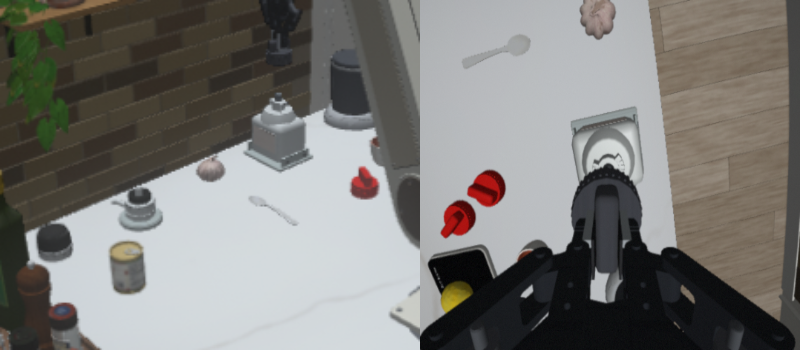

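The cap is off and held upright, its rim at z ≈ 222 mm, about 99 mm above the neck point. The pump still carries the collar and seal at (138,200) in the left panel. I'm handing in the job.

Call:
play_rows:
  moves:
    - [-1, [0, 0.1, 0], [0, 0, 0]]
    - [-1, [0, 0, 0], [0, 0, 0]]
    - [-1, [0, 0, 0], [0, 0, 0]]
    - [-1, [0, 0, 0], [0, 0, 0]]

```text
clock: 23.85
eef_pos: [0.6226, -0.1723, 0.2528]
tool_rot: [0.778, 0.628, 0.001, 0.0]
ft_force: [-0.1, 0.3, -2.6]
grip_width: 0.0148
```

```bash
python3 -c "
from h import *
need(1.359); print(bot.job_done())"
```

```text
rotvec [ 0.0014 -0.0006 -0.0001] eef [ 0.6226 -0.1723  0.2528] F [-0.1  0.3 -2.6] w 0.0148
the job is handed in; nothing more can be done
None
```

The job is done and handed in at about 24 s on the robot's clock. The pump is assembled, the jug is open, and the gripper still holds the cap over the neck.

- **Pump:** The collar went on first, then the seal. After release I measured the collar's top at 46 mm and the seal's top at 60 mm. Both are the expected home heights, and both rings sit within 1 mm of the stem's axis.
- **Cap:** I gripped it by the bar, pressed it down 8 mm and turned it 78° counter-clockwise, then lifted it straight off. It is upright, with its rim about 10 cm above the neck point. A small steady force on the wrist (about 1–3 N) fits the cap's weight.
- **Slip on the way:** Carrying the collar to the pump, joint 6 reached the end of its range. The tool tilted slightly and stopped short. I re-oriented it in free air, and the collar stayed held and nothing was touched.
- **Other objects:** I touched none of them. The last pictures show nothing out of place, but I did not measure their positions again.
- **Readings that disagreed:** The gripper showed about 2–3 mm less than the known widths of the rings, and about 1.5 mm less on the cap's bar. The arm's position reading lagged by a few millimetres after moves. I corrected position from the wrist camera before each fit.

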